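# Set the grain mill to the third click

### The arm

A 6-joint arm with a two-finger parallel gripper is mounted at the origin on the work surface. World frame = base frame: x ahead of the robot, y to its left, z up, the work surface at z = 0. Lengths are in m, angles in rad, forces in N, time in s.
With the tool pointing down it reaches from about 0.2 to 0.875 m from the base axis. Payload 3.4 kg.
Tool frame: the origin (TCP) lies between the finger pads; the fingertips stand 25 mm ahead of it and the grasp point (between the pads) lies 6 mm ahead of it (r.nose_length is the z of the fingertips in the tool frame, in m); z points along the fingers, y is the line along which they close (so a half turn about z gives the same grasp; the last joint's range is limited). The gripper opens to 94 mm and grips with 3 to 60 N. Pads are 16 mm wide; open, the fingers measure 119 mm over their backs; the gripper's body (75 mm by 177 mm) begins 78 mm behind the grasp point.
Start: joints at [1.12, 0.276, 1.505, -0, 1.361, -0.121], TCP at [0.186, 0.544, 0.23] pointing down, gripper open.
Joint ranges: [-2.89, 2.89], [-0.75, 2.08], [0.22, 2.7], [-1.18, 4.32], [0.11, 2.71], [-2.7, 2.7]. Speed limits (rad/s): [2.57, 2.57, 3.14, 3.14, 3.14, 3.14].

### API

Orientations are given as a unit quaternion [w, x, y, z].
In Python, from plant import r, gripper_to, inverse_kinematics, vision, models, telemetry gives the robot as it stands. Calls block until the motion is done:
- r.move_to(position, orientation): joint-space move of the TCP to a pose.
- r.move_l(position, rot=None, vel=0.15, guard=None): straight line of the TCP; rot=None keeps the orientation; vel is the mean speed in m/s. With guard (N) it stops when the force on the tool has changed by that much, and returns True; else False.
- r.movej(angles): joint-space move.
- gripper_to(opening, f_grip=None): finger opening in m; f_grip is the grip in N (None keeps the last); returns when the fingers have stopped.
- r.hold(seconds).
- inverse_kinematics(position, orientation): joint angles nearest the present ones, or None.
- vision.snapshot(name): name is "scene" or "side" or "wrist"; returns the picture (420x560x3 uint8, red, green, blue); there is no depth.
- vision.get_calibration(name): a dict with "fx", "fy", "cx", "cy" (pixels), "D" ([k1, k2, p1, p2, k3] as OpenCV has them; the pictures are not rectified), "position" and "orientation" of the camera in the world. Camera axes: x right, y down, z forward; pixel columns grow to the right and rows downward; lengths in m; the calibration is good to about 2 mm. A picture is of the moment at which its call begins: read the wrist's pose just before it. get_calibration takes no time and is no camera call; for the wrist camera it gives the pose at the moment of the call.
A pose or a line that the arm cannot do raises r.PlanningError and nothing moves.
- r.sign_off(): hands the job in; it is judged then, once.
Trained networks look in the newest picture that a camera, given by its name, has taken for a name from the list of things; names that differ only in an ending like _2 or _b are one class to them, and where a whole thing is asked for, a point or a joint stands for the part that bears it (a point fixed in the world has none). Each returns a list of dicts, best first, with "score" (0 to 1); they miss things now and then, are a little off and sometimes report something else, mostly with a low value. They report only what shows in the picture. A call takes as long as a camera call.
- models.boxes_of(thing, camera): "at" ([x, y, z] in m, in world coordinates, good to about 4 mm: the middle of the surface that is visible of it).
- models.regions_of(thing, camera): "pixels" (420x560 bool, what is visible of it).
- models.mark_of(thing, camera): "at" ([x, y, z] in m, in world coordinates, good to about 4 mm: a listed point, or the origin of a listed thing).
Readings, each from a call of its own:
- telemetry.current_t(): time.
- telemetry.current_joints(): joint angles.
- telemetry.current_dq(): joint speeds.
- telemetry.current_joint_efforts(): joint torques, N m.
- telemetry.current_ee_pos(): TCP position.
- telemetry.current_tool_rot(): TCP orientation.
- telemetry.current_wrist_force(): force on the tool from outside, world axes, zero at the start.
- telemetry.current_torque(): the same for the moment, N m.
- telemetry.current_opening(): finger opening in m.
- telemetry.current_finger_force(): force on a finger pad.
Only numpy, scipy, OpenCV 4.12 (cv2) and the standard library are available. Lean on these libraries where they do the work, as an engineer would, in place of code of your own. Each camera call takes 0.05 s, during which the arm holds its last target. There are 200 camera calls.

### The job

Set the coarseness of the grain mill by pushing its orange lever with a fingertip: first push it fully home to the fine end (small blue dot), then push it back towards the coarse end, counting the clicks, and leave it resting in the third click without ever running past that. Only push the lever, never pinch it or force it hard, and leave the spice jar, the can, the glass jar and the bowl standing where they are.

Things in the scene. Friction and masses are not known exactly. Their poses are not given: they have to be found in the camera images.
- mill: White grain mill, fixed. Deck 200 (x) x 340 (y) x 90 mm high; origin at the centre of its underside, z up. The lever's slot runs along mill y at x = -45 mm, from y = -130 to -34 mm. A clear hopper with blue lid, 120 mm across, 198 mm above the worktop, stands on the deck at x = 15, y = 95 mm. A spout juts 25 mm from the -x face at y = 105, 62 mm up.
- setting_lever (a joint): Lever position along its slot, m: 0 = home at the hard stop, 0.096 = coarse end (mill +y). Sprung clicks every 16 mm; third click = 0.048. Leaving a click takes about 8 N, fading to nothing at the crest half way, past which the lever snaps into the next click and stays; left off a click it springs into the nearest. It starts in or near the first, second or third click.
- lever_top (a point): Centre of the top face of the orange lever, which is an upright tab 30 mm (mill x) by 12 mm (mill y, the way it slides); its sides rise from 4 to 44 mm above the deck, so its top is 134 mm above the worktop. Moves with the lever.
- home_end (a point): Point on the deck surface (90 mm above the worktop), in the slot, under the lever's centre when it is home: the fine end. A small blue dot (12 mm across) lies beside it, 36 mm towards mill +x.
- far_end (a point): Point on the deck surface in the slot under the lever's centre at the coarse end, 96 mm towards mill +y from home_end. A large blue dot (26 mm across) lies beside it, 36 mm towards mill +x.
- spice_jar: Small amber jar with a red cap, 42 mm across, 55 mm tall, standing loose on the deck beside the slot, on its mill +x side. Origin at the centre of its underside. Not to be disturbed.
- food_can: Can with a green label, 68 mm across, 100 mm tall, standing in front (mill -x) of the deck. Origin at the centre of its underside. Not to be disturbed.
- pantry_jar: Glass jar with a red cap, 72 mm across, 130 mm tall, standing beyond the home end of the deck (mill -y). Origin at the centre of its underside. Not to be disturbed.
- bowl: Open steel bowl, 124 mm across, 50 mm tall, before the spout. Origin at the centre of its underside. Not to be disturbed.

How it is judged:
On the way, in this order (a step that is already met when the one before it is completed fails the run):
1. the lever is fully home at the fine end (value of joint setting_lever below 0.004 m), for 0.2 s.
2. the lever is in the third click (value of joint setting_lever between 0.044 and 0.052 m), for 0.2 s.
At the end, for the whole second after the job is handed in: The lever rests in the third click from home (0.048 m, within 4 mm), and the spice jar, can, glass jar and bowl are within 20 mm of where they stood (all of step 2 and velocity of joint setting_lever between -0.005 and 0.005 m/s and distance of each of spice_jar, food_can, pantry_jar, bowl from where it was at the start of the episode below 0.02 m); the robot touches nothing.
It fails at once if the lever runs past the third click (more than 9 mm beyond it, over the next crest) (value of joint setting_lever above 0.057 m).
It fails at once if the lever is pinched or forced (more than 35 N on it) (contact force between the fingers and setting_lever above 35 N).
It fails at once if the spice jar, can, glass jar or bowl is moved more than 20 mm, lifted or tipped (distance of any of spice_jar, food_can, pantry_jar, bowl from where it was at the start of the episode above 0.02 m or angle between any of spice_jar, food_can, pantry_jar, bowl's own z axis and vertical above 0.4 rad).
It also fails if it takes over 51 s, if anything falls off the work surface, if the arm or the gripper's body presses on something with over 40 N, if the wrist force passes 120 N, or if a joint passes its speed limit or range.

## Working session

There is one attempt and no reset: what is moved stays moved. The work goes in short steps, each a Python script; the robot and the scene stay as the last script left them, time stands still between calls to the robot, and variables do not carry over. Pictures are saved under pics/ and viewed, at most 10 in all, crops included, and the job is handed in when it is done.

```bash
mkdir -p pics
python3 - <<'E'
from plant import *
import cv2,numpy as np
for c in ["scene","side"]:
    im=vision.snapshot(c); cv2.imwrite(f"pics/{c}0.png",im[:,:,::-1])
    for n in ["mill","lever_top","home_end","far_end","spice_jar","food_can","pantry_jar","bowl"]:
        o=models.mark_of(n,c)
        print(c,n,[(np.round(d["at"],3).tolist(),round(d["score"],2)) for d in o[:2]])
print(telemetry.current_t(),telemetry.current_tool_rot(), r.nose_length)
E
```

```text
scene mill [([0.603, 0.036, 0.002], 0.62)]
scene lever_top [([0.581, -0.065, 0.135], 0.68)]
scene home_end [([0.445, -0.045, -0.002], 0.59)]
scene far_end [([0.571, -0.012, 0.088], 0.82)]
scene spice_jar [([0.677, -0.044, 0.092], 0.61)]
scene food_can [([0.444, -0.042, 0.0], 0.68)]
scene pantry_jar [([0.631, -0.228, 0.003], 0.87)]
scene bowl [([0.366, 0.121, 0.002], 0.95)]
side mill [([0.605, 0.036, -0.004], 0.58)]
side lever_top [([0.58, -0.06, 0.136], 0.56)]
side home_end [([0.59, -0.103, 0.088], 0.62)]
side far_end [([0.571, -0.009, 0.092], 0.84)]
side spice_jar [([0.681, -0.04, 0.096], 0.79)]
side food_can [([0.445, -0.044, 0.0], 0.62)]
side pantry_jar [([0.63, -0.226, 0.002], 0.78)]
side bowl [([0.363, 0.122, -0.003], 0.65)]
0.9 [2.77694357e-05 1.64141768e-01 9.86436755e-01 8.47598433e-05] 0.025
```

View pics/scene0.png

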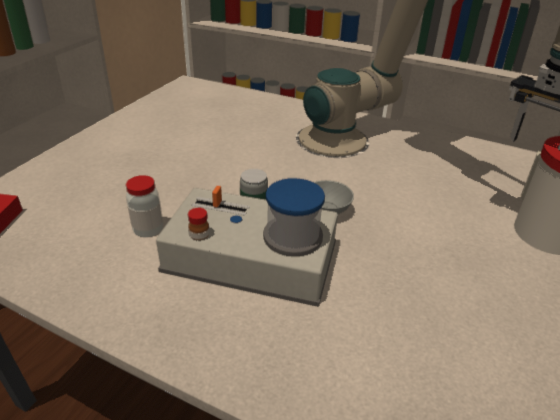

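View pics/side0.png

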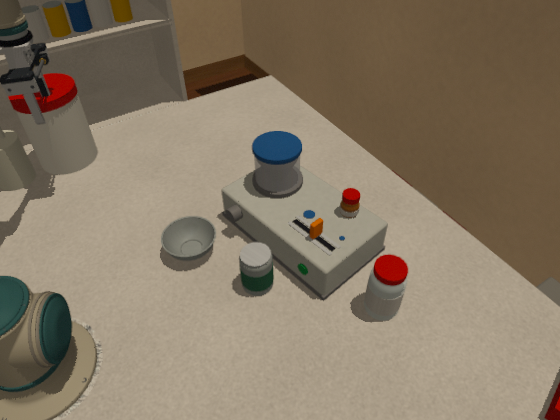

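The scene view shows the lever at (217,196) and the large dot at (236,219). The side view shows the lever at (316,229), the small dot at (342,238) and the large dot at (309,214). Mill yaw is about 0.2, with the lever near 0.04. I'll take a closer look with the wrist camera next.

```bash
cat > h.py <<'E'
from plant import *
import cv2,numpy as np
from scipy.spatial.transform import Rotation as R
def down(a): return [0,np.cos(a/2),np.sin(a/2),0]
def ray(c,uv,z):
    p=cv2.undistortPoints(np.array([[uv]],float),np.array([[c["fx"],0,c["cx"]],[0,c["fy"],c["cy"]],[0,0,1]]),np.array(c["D"],float))[0,0]
    q=c["orientation"]; d=R.from_quat([q[1],q[2],q[3],q[0]]).apply([p[0],p[1],1]); o=np.array(c["position"])
    return o+d*(z-o[2])/d[2]
E
python3 - <<'E'
from h import *
y=0.2
gripper_to(0.0,10)
for a in (y+np.pi/2,y-np.pi/2):
    print(a,inverse_kinematics([.585,-.08,.30],down(a)))
a=y+np.pi/2
r.move_l([.186,.544,.33],vel=.3)
r.move_to([.585,-.08,.33],down(a))
c=vision.get_calibration("wrist"); im=vision.snapshot("wrist"); cv2.imwrite("pics/w0.png",im[:,:,::-1])
for n in ["lever_top","home_end","far_end"]:
    print(n,[(np.round(d["at"],4).tolist(),round(d["score"],2)) for d in models.mark_of(n,"wrist")[:2]])
hsv=cv2.cvtColor(im,cv2.COLOR_RGB2HSV)
for nm,lo,hi,z in (("blue",(100,120,40),(125,255,255),.09),("orange",(5,150,90),(20,255,255),.134)):
    n,_,st,ce=cv2.connectedComponentsWithStats(cv2.inRange(hsv,lo,hi))
    for i in range(1,n):
        if st[i,4]>30: print(nm,st[i].tolist(),ce[i].round(1),ray(c,ce[i],z).round(4))
print(telemetry.current_t(),telemetry.current_opening())
E
```

```text
1.7707963267948965 [-2.53719954e-01  2.70405971e-01  1.34300150e+00 -4.44089210e-16
  1.52818518e+00 -4.53719954e-01]
-1.3707963267948966 [-2.53719954e-01  2.70405971e-01  1.34300150e+00 -4.44089210e-16
  1.52818518e+00  2.68787270e+00]
lever_top [([0.5781, -0.0597, 0.1366], 0.85)]
home_end [([0.5886, -0.0993, 0.0854], 0.72)]
far_end [([0.5722, -0.0078, 0.0877], 0.67)]
blue [296, 0, 118, 42, 3458] [353.9  16.4] [0.6262 0.1292 0.09  ]
blue [303, 118, 18, 19, 259] [311.5 126.8] [ 6.058e-01 -4.000e-04  9.000e-02]
orange [270, 172, 24, 10, 216] [281.9 176.2] [ 0.5808 -0.061   0.134 ]
5.6167 7.879708876945871e-05
```

View pics/w0.png

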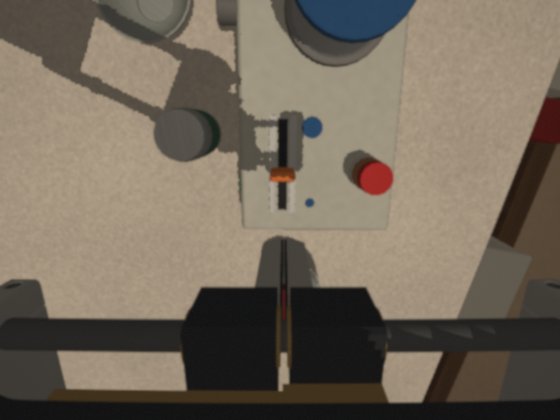

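The wrist view shows the lever top at (282,175), the large dot at (312,127), the small dot at (310,203), and the jar clear on the right. I'll refine the yaw from the two dots, then push home from the +y side.

Run:
```python
from h import *
c=vision.get_calibration("wrist"); im=cv2.imread("pics/w0.png")
sub=im[192:214,300:322].astype(float); w=np.clip(sub[:,:,0]-sub[:,:,2]-10,0,None)
v,u=np.mgrid[192:214,300:322]; uv=[(u*w).sum()/w.sum(),(v*w).sum()/w.sum()]
S=ray(c,uv,.09)[:2]; B=ray(c,[311.5,126.8],.09)[:2]; print(uv,S,np.linalg.norm(B-S))
d=B-S; yaw=np.arctan2(-d[0],d[1]); ex=np.array([np.cos(yaw),np.sin(yaw)]); ey=np.array([-ex[1],ex[0]])
mid=(B+S)/2-.036*ex; home=mid-.048*ey; L=np.array([.5808,-.061])
print("yaw",yaw,"home",home,"lever",(L-home)@ey,(L-home)@ex)
np.savez("m.npz",yaw=yaw,home=home,ex=ex,ey=ey)
a=yaw+np.pi/2; lev=(L-home)@ey
P=lambda s,z:[*(home+s*ey),z]
# +y side: TCP z so that tip is at 0.110
s0=lev+.006+.008+.014
r.move_to(P(s0,.24),down(a)); r.move_l(P(s0,.137),vel=.1)
f0=telemetry.current_wrist_force(); print("f0",np.round(f0,2),"s0",s0)
s=s0; tot=0
hit=False
while s>.010 and not hit:
    s-=.004
    hit=r.move_l(P(s,.137),vel=.03,guard=20)
    p=np.array(telemetry.current_ee_pos()); f=np.array(telemetry.current_wrist_force())-f0
    print(round(s,4),round((p[:2]-home)@ey,4),"F",round(f[:2]@ey,2),hit)
print(telemetry.current_t())
```

```text
[np.float64(309.198), np.float64(202.30866666666665)] [ 0.62427077 -0.09559877] 0.09666162216585754
yaw 0.19216198281808544 home [ 0.58887022 -0.10214938] lever 0.041933234971280264 -6.29043160420054e-05
f0 [-0.54 -0.11  0.38] s0 0.06993323497128026
0.0659 0.0656 F 0.57 False
0.0619 0.0617 F -0.13 False
0.0579 0.0577 F -0.01 False
0.0539 0.0536 F -0.07 False
0.0499 0.0497 F 0.6 False
0.0459 0.0473 F 5.15 False
0.0419 0.0426 F 4.21 False
0.0379 0.0366 F 0.31 False
0.0339 0.0334 F -1.0 False
0.0299 0.0313 F 5.06 False
0.0259 0.0267 F 4.44 False
0.0219 0.0206 F -0.08 False
0.0179 0.0173 F 0.1 False
0.0139 0.0157 F 5.11 False
0.0099 0.0155 F 13.56 False
11.5417
```

The force trace shows three detents and then the hard stop, at finger s≈0.0155. Next I'll let it settle, hop over the lever and count clicks back.

Run:
```python
from h import *
m=np.load("m.npz"); home,ey=m["home"],m["ey"]; a=float(m["yaw"])+np.pi/2
P=lambda s,z:[*(home+s*ey),z]
r.hold(.4)
r.move_l(P(.026,.137),vel=.05); r.move_l(P(.026,.185),vel=.15)
r.move_l(P(-.032,.185),vel=.15); 
c=vision.get_calibration("wrist"); im=vision.snapshot("wrist"); cv2.imwrite("pics/w1.png",im[:,:,::-1])
r.move_l(P(-.032,.137),vel=.1)
f0=np.array(telemetry.current_wrist_force())
s=-.032; c0=None
while s<.0315:
    s=min(s+.003,.0315)
    hit=r.move_l(P(s,.137),vel=.03,guard=18)
    p=np.array(telemetry.current_ee_pos()); f=np.array(telemetry.current_wrist_force())-f0
    F=f[:2]@ey
    print(round(s,4),round((p[:2]-home)@ey,4),"F",round(F,2),hit)
    if hit: break
print(telemetry.current_t())
```

```text
-0.029 -0.029 F 0.31 False
-0.026 -0.0258 F 1.22 False
-0.023 -0.0228 F -0.14 False
-0.02 -0.0198 F 0.97 False
-0.017 -0.0168 F -0.41 False
-0.014 -0.0148 F -2.42 False
-0.011 -0.0131 F -6.08 False
-0.008 -0.0081 F -2.53 False
-0.005 -0.0038 F -0.91 False
-0.002 -0.0014 F 0.16 False
0.001 0.0009 F -1.32 False
0.004 0.0018 F -5.22 False
0.007 0.0055 F -3.38 False
0.01 0.0111 F 0.64 False
0.013 0.0137 F -0.48 False
0.016 0.0163 F 0.13 False
0.019 0.0174 F -6.62 False
0.022 0.0204 F -3.08 False
0.025 0.0259 F 0.06 False
0.028 0.0288 F -0.14 False
0.031 0.0314 F -0.06 False
0.0315 0.0315 F -0.61 False
19.6
```

View pics/w1.png

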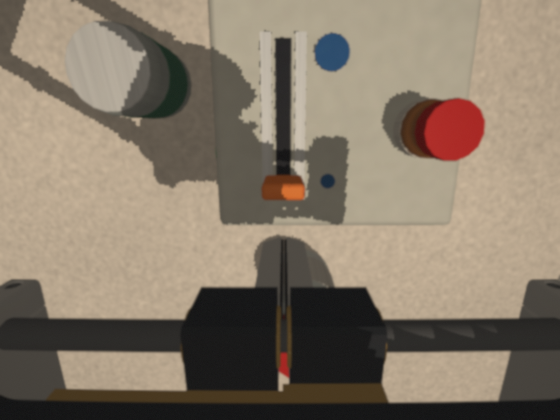

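The picture shows the lever at the slot's home end, (284,188), level with the small dot at (328,181). On the way back I counted three rise-and-drop clicks. I'll back off and verify.

Run:
```python
from h import *
m=np.load("m.npz"); home,ey=m["home"],m["ey"]; a=float(m["yaw"])+np.pi/2
P=lambda s,z:[*(home+s*ey),z]
r.move_l(P(.015,.137),vel=.05); r.move_l(P(.015,.24),vel=.15); r.move_l([.585,-.08,.33],vel=.2)
c=vision.get_calibration("wrist"); im=vision.snapshot("wrist"); cv2.imwrite("pics/w2.png",im[:,:,::-1])
mk=cv2.inRange(cv2.cvtColor(im,cv2.COLOR_RGB2HSV),(5,150,90),(20,255,255))
n,_,st,ce=cv2.connectedComponentsWithStats(mk)
for i in range(1,n):
    if st[i,4]>30: print(ce[i],(ray(c,ce[i],.134)[:2]-home)@ey)
print([(ray(c,(281.9,176.2),.134)[:2]-home)@ey], telemetry.current_t())
```

```text
[283.22748815 169.0521327 ] 0.049798317707182786
[np.float64(0.04160962918460555)] 21.5667
```

View pics/w2.png

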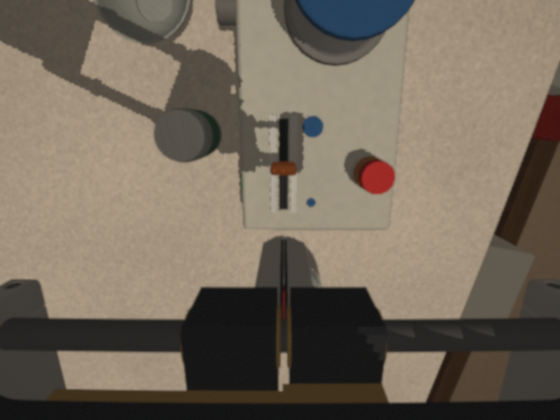

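The lever sits mid-slot at (283,169), which works out to about 0.049 m, the third click. The spice jar and can have not moved and the arm is clear.

```bash
python3 -c "
from plant import r
print(r.sign_off())"
```

```text
the job is handed in; nothing more can be done
None
```

The lever was pushed fully home, then back three clicks, and it rests in the third click: the wrist camera measured about 0.049 m against the 0.048 m target. The job is handed in, but no verdict came back.

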